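Clip down the dough box lid, corner to opposite corner

TASK

Close the dough box for proving: press its lid fully home first, then snap the four clips down over the rim in opposite-corner order (any clip, then the one diagonally across from it, then the other two). Feel your way and never press harder than 25 N; leave everything else on the ledge alone.

Things in the scene. Friction and masses are not known exactly. Their poses are not given: they have to be found in the camera images.
- dough_box: Grey plastic dough box fixed to the ledge: tub 150 mm (its x) by 190 mm (its y), flat rim with its top 80 mm above the ledge, reaching 106 mm from the centre in x and 115 mm in y. Origin: centre of the underside. A white lid (148 x 188 mm) covers the mouth and only moves up and down. Tub, lid and clips together must never feel more than 25 N.
- boss (a point): Nominal centre of the round boss (50 mm across, 8 mm high) in the middle of the lid, where to press the lid: a point fixed to the tub, 94 mm above the ledge. The real boss top, with the lid home, is 0 to 12 mm HIGHER: the gasket differs each time and is not reported, so feel for it. Lid and all clips ride up with it.
- lid (a joint): Height of the lid above its fully home level (m): 0 = home, starts 0.006 to 0.011 (proud). A tight gasket: it takes about 12 N to push down, then meets home on firm rubber (gives about 1 mm per 12 N), and stays where it is left.
- clip_a (a joint): How far (rad) the clip at the box's (+x, +y) corner, opposite clip_c, is pressed. 0 = open, flap leaning outward, free end raised 0.7 rad (33 mm); 0.7 = down, level over the rim. pushing at press_a takes up to about 9 N, most near 0.35; past about 0.63 (free end 4 mm up) it snaps to 0.7 and stays; let go before that it springs open. At 0.7 it stops; lid and clip then give 1 mm per 12 N.
- press_a (a point): Where to press clip_a straight down: nominal top of the closed flap, 91 mm above the ledge, fixed to the tub; the real one is higher by those 0 to 12 mm. The clip is a steel flap 34 mm wide (box's y), 52 mm long, 4 mm thick, with an 24 mm lip bent down at its free end; its hinge is 26 mm from here towards the box's middle in x, axis along the box's y. Farther out the finger would jam on the lip.
- clip_b (a joint): How far (rad) the clip at the box's (+x, -y) corner, opposite clip_d, is pressed. 0 = open, flap leaning outward, free end raised 0.7 rad (33 mm); 0.7 = down, level over the rim. pushing at press_b takes up to about 9 N, most near 0.35; past about 0.63 (free end 4 mm up) it snaps to 0.7 and stays; let go before that it springs open. At 0.7 it stops; lid and clip then give 1 mm per 12 N.
- press_b (a point): Where to press clip_b straight down: nominal top of the closed flap, 91 mm above the ledge, fixed to the tub; the real one is higher by those 0 to 12 mm. The clip is a steel flap 34 mm wide (box's y), 52 mm long, 4 mm thick, with an 24 mm lip bent down at its free end; its hinge is 26 mm from here towards the box's middle in x, axis along the box's y. Farther out the finger would jam on the lip.
- clip_c (a joint): How far (rad) the clip at the box's (-x, -y) corner, opposite clip_a, is pressed. 0 = open, flap leaning outward, free end raised 0.7 rad (33 mm); 0.7 = down, level over the rim. pushing at press_c takes up to about 9 N, most near 0.35; past about 0.63 (free end 4 mm up) it snaps to 0.7 and stays; let go before that it springs open. At 0.7 it stops; lid and clip then give 1 mm per 12 N.
- press_c (a point): Where to press clip_c straight down: nominal top of the closed flap, 91 mm above the ledge, fixed to the tub; the real one is higher by those 0 to 12 mm. The clip is a steel flap 34 mm wide (box's y), 52 mm long, 4 mm thick, with an 24 mm lip bent down at its free end; its hinge is 26 mm from here towards the box's middle in x, axis along the box's y. Farther out the finger would jam on the lip.
- clip_d (a joint): How far (rad) the clip at the box's (-x, +y) corner, opposite clip_b, is pressed. 0 = open, flap leaning outward, free end raised 0.7 rad (33 mm); 0.7 = down, level over the rim. pushing at press_d takes up to about 9 N, most near 0.35; past about 0.63 (free end 4 mm up) it snaps to 0.7 and stays; let go before that it springs open. At 0.7 it stops; lid and clip then give 1 mm per 12 N.
- press_d (a point): Where to press clip_d straight down: nominal top of the closed flap, 91 mm above the ledge, fixed to the tub; the real one is higher by those 0 to 12 mm. The clip is a steel flap 34 mm wide (box's y), 52 mm long, 4 mm thick, with an 24 mm lip bent down at its free end; its hinge is 26 mm from here towards the box's middle in x, axis along the box's y. Farther out the finger would jam on the lip.
- tongs: Bystander, loose, to be left alone: stainless spring tongs, 240 mm long, lying on their side edges, 21 mm high. Origin: centre of its underside.
- garlic_keeper: Bystander, loose, to be left alone: cream ceramic round pot with a knobbed lid, 100 mm across, 112 mm high. Origin: centre of its underside.
- dough_pans: Bystander, loose, to be left alone: two nested round aluminium pans, 170 mm across, 55 mm high. Origin: centre of its underside.
- basting_brush: Bystander, loose, to be left alone: basting brush lying flat, 230 mm long, 36 mm wide, 12 mm high. Origin: centre of its underside.
- timer: Bystander, loose, to be left alone: round white timer dial, 72 mm across, 34 mm high. Origin: centre of its underside.
- oil_bottle: Bystander, loose, to be left alone: green glass oil bottle, 62 mm across, 220 mm high. Origin: centre of its underside.
- pepper_mill: Bystander, loose, to be left alone: wooden pepper mill, 56 mm across, 155 mm high. Origin: centre of its underside.

How it is judged:
On the way, in this order (a step that is already met when the one before it is completed fails the run):
1. the lid is pressed home while all four clips are still open (value of joint lid below 0.0015 m and value of joint each of clip_a, clip_b, clip_c, clip_d below 0.4 rad), for 0.1 s.
2. a first clip is snapped down, the other three still open (((value of joint clip_a above 0.66 rad and value of joint each of clip_b, clip_c, clip_d below 0.4 rad) or (value of joint clip_b above 0.66 rad and value of joint each of clip_a, clip_c, clip_d below 0.4 rad) or (value of joint clip_c above 0.66 rad and value of joint each of clip_a, clip_b, clip_d below 0.4 rad) or (value of joint clip_d above 0.66 rad and value of joint each of clip_a, clip_b, clip_c below 0.4 rad))), for 0.1 s.
3. the clip diagonally across is snapped down, the other two still open (((value of joint each of clip_a, clip_c above 0.66 rad and value of joint each of clip_b, clip_d below 0.4 rad) or (value of joint each of clip_b, clip_d above 0.66 rad and value of joint each of clip_a, clip_c below 0.4 rad))), for 0.1 s.
At the end, for the whole second after the job is handed in: All four clips are down (each within 0.04 rad of level) and the lid is home (within 1.5 mm) (value of joint each of clip_a, clip_b, clip_c, clip_d above 0.66 rad and value of joint lid below 0.0015 m); the robot touches nothing.
It fails at once if the dough box, its lid or a clip is pressed with more than 25 N (contact force between anything else and dough_box above 25 N).
It fails at once if a clip is snapped down before the lid is home (value of joint lid above 0.003 m and value of joint any of clip_a, clip_b, clip_c, clip_d above 0.66 rad).
It fails at once if two neighbouring clips are down before an opposite-corner pair is complete ((value of joint each of clip_a, clip_b above 0.66 rad and value of joint each of clip_c, clip_d below 0.66 rad) or (value of joint each of clip_b, clip_c above 0.66 rad and value of joint each of clip_d, clip_a below 0.66 rad) or (value of joint each of clip_c, clip_d above 0.66 rad and value of joint each of clip_a, clip_b below 0.66 rad) or (value of joint each of clip_d, clip_a above 0.66 rad and value of joint each of clip_b, clip_c below 0.66 rad)).
It fails at once if a bystander is moved by more than 20 mm (distance of any of tongs, garlic_keeper, dough_pans, basting_brush, timer, oil_bottle, pepper_mill from where it was at the start of the episode above 0.02 m).
It also fails if it takes over 64 s, if anything falls off the work surface, if the arm or the gripper's body presses on something with over 40 N, if the wrist force passes 120 N, or if a joint passes its speed limit or range.

ROBOT

A 6-joint arm with a two-finger parallel gripper is mounted at the origin on the work surface. World frame = base frame: x ahead of the robot, y to its left, z up, the work surface at z = 0. Lengths are in m, angles in rad, forces in N, time in s.
With the tool pointing down it reaches from about 0.375 to 0.9 m from the base axis. Payload 3.1 kg.
Tool frame: the origin (TCP) lies between the finger pads; the fingertips stand 19 mm ahead of it and the grasp point (between the pads) is the TCP; z points along the fingers, y is the direction in which the jaws open and shut (so a half turn about z gives the same grasp; the last joint's range is limited). The gripper opens to 85 mm and grips with 20 to 120 N. Pads are 22 mm wide; open, the fingers measure 114 mm over their backs; the gripper's body (76 mm by 85 mm) begins 54 mm behind the grasp point. The pads swing forward as they close: fully open they stand 13 mm farther back than shut.
Start: joints at [1.143, 0.527, 1.433, -0, 1.181, -0.178], TCP at [0.154, 0.606, 0.214] pointing down, gripper open.
Joint ranges: [-3.08, 3.08], [-0.75, 2.2], [0.22, 2.44], [-1.43, 4.57], [0, 2.65], [-2.85, 2.85]. Speed limits (rad/s): [2.79, 2.79, 3.14, 3.14, 3.14, 3.14].

INTERFACE

Orientations are given as a unit quaternion [x, y, z, w].
In Python, from station import manip, optics, job gives the robot as it stands.
- The arm moves only by the shell command python3 -m inch 'ROWS' [OPENING] [FORCE]. ROWS is JSON, one flat list of numbers, 4 for each row, row after row: the shift along the world's x, y, z in cm, then the turn about the world's z in rad. A call has 1 to 20 rows; each row shifts and turns the commanded pose from where the row before left it; what a row does not reach is not made up. A row lasts 1/8 s, in which the tool goes at most 62.5 mm and 10.7 degrees, less where a joint would pass 70% of its speed; a pose out of reach is approached as far as the arm can. A call with a gripper value outside its range is refused whole. OPENING is the opening in per cent of the stroke, from 0 (shut) to 100 (fully open), set as the call begins (- or left out, the last holds). The fingers move at their own pace and stop on an object; FORCE is the grip in N (left out, the last holds). Time passes only in rows, so rows that do not move let the fingers close. It gives the time, the measured TCP pose, the force and the opening at its end, in the units of the state.
- manip.sense(): the state, without advancing time (a new reading comes with each control period).
- optics.snapshot(name): name is "side" or "top" or "wrist"; returns (picture, depth): 384x512x3 uint8, red, green, blue; 384x512 float32, m along the optical axis (not along the pixel's ray), 0 where there is no reading.
- optics.camera_model(name): a dict with "mtx" (3x3 intrinsics, pixels), "camera_from_world" (4x4, takes a point from world to camera coordinates); the wrist camera has in their place "tool_from_camera" (4x4, takes a point from camera to tool coordinates, whose origin is the TCP and whose axes are the flange's). Camera axes: x right, y up, looking along -z (the intrinsics and any distortion apply to the point x, -y, -z); pixel columns grow to the right and rows downward; lengths in m; the calibration is good to about 2 mm. A picture is of the moment at which its call begins: read the wrist's pose just before it. camera_model takes no time and is no camera call.
- job.sign_off(): hands the job in, once; it reports no verdict.
The state is a dict: "t": time; "q": joint angles; "qd": joint speeds; "tau": joint torques, N m; "tcp_pos": TCP position; "tool_rot": TCP orientation; "force": force on the tool from outside, world axes, zero at the start; "ft_torque": the same for the moment, N m; "finger_gap": opening from 0.0 (shut) to 1.0 (fully open).
Only numpy, scipy, OpenCV 4.12 (cv2) and the standard library are available. Lean on these libraries where they do the work, as an engineer would, in place of code of your own. Each camera call takes 0.05 s, during which the arm holds its last target.

## Working session

There is one attempt and no reset: what is moved stays moved. The work goes in short steps, Python scripts to look and compute and a shell command to move; the robot and the scene stay as the last step left them, time stands still between calls to the robot, and variables do not carry over. Pictures are saved under pics/ and viewed, and the job is handed in when it is done.

```bash
ls; mkdir -p pics; python3 - <<'E'
from station import manip, optics, job
import cv2, numpy as np
s=manip.sense(); print(s)
for n in ("side","top"):
    p,d=optics.snapshot(n); cv2.imwrite(f"pics/{n}0.png",p[:,:,::-1]); np.savez(f"{n}0.npz",p=p,d=d)
    m=optics.camera_model(n); print(n,{k:np.round(v,4).tolist() if not isinstance(v,str) else v for k,v in m.items()})
E
```

```text
pics
{'t': 0.0, 'q': array([ 1.14249495e+00,  5.28465017e-01,  1.43392640e+00, -5.76612682e-06,
        1.18138807e+00, -1.78482104e-01]), 'qd': array([ 0.00103635,  0.00193424, -0.00098706,  0.00107408, -0.00126527,
        0.00084859]), 'tau': array([-5.52702804e-04, -4.42354238e+01, -1.78024739e+01, -2.51744568e-04,
        8.22432776e-03, -2.32543350e-06]), 'tcp_pos': array([0.15415853, 0.6049031 , 0.2134267 ]), 'tool_rot': array([ 1.24583910e-01,  9.92208473e-01, -1.04427531e-03, -3.24123520e-04]), 'force': array([ 0.27589724,  0.28529319, -0.42209799]), 'ft_torque': array([ 0.01178409, -0.03289664, -0.07130144]), 'finger_gap': 0.9999348376564433}
side {'mtx': [[381.3989, 0.0, 248.4014], [0.0, 381.3989, 193.0322], [0.0, 0.0, 1.0]], 'camera_from_world': [[0.7285, -0.6848, 0.0166, -0.415], [0.4421, 0.4886, 0.7522, -0.3129], [-0.5232, -0.5407, 0.6587, -1.1524], [0.0, 0.0, 0.0, 1.0]]}
top {'mtx': [[388.8398, 0.0, 252.9374], [0.0, 388.8398, 187.7932], [0.0, 0.0, 1.0]], 'camera_from_world': [[0.0007, -0.9999, -0.0102, -0.0103], [0.996, -0.0002, 0.0893, -0.598], [-0.0893, -0.0102, 0.996, -1.1585], [0.0, 0.0, 0.0, 1.0]]}
```

View pics/top0.png

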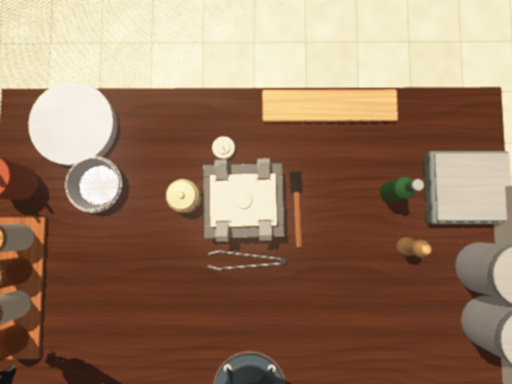

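View pics/side0.png

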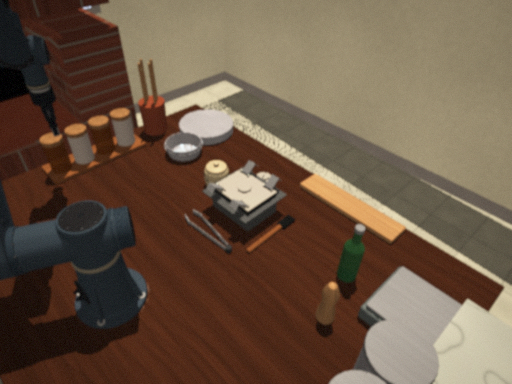

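The top view shows the box centred near (244,201) with clips at (221,165), (263,165), (222,232) and (264,229). The timer is at (223,148), the garlic pot at (182,195), the brush at (297,210) and the tongs at (245,260).

```bash
cat > h.py <<'E'
import numpy as np,cv2
from station import optics
def world(n,d):
    m=optics.camera_model(n);K=m["mtx"];T=np.linalg.inv(m["camera_from_world"])
    v,u=np.mgrid[:384,:512]
    P=np.stack([(u-K[0,2])/K[0,0]*d,-(v-K[1,2])/K[1,1]*d,-d],-1)
    return P@T[:3,:3].T+T[:3,3]
E
python3 - <<'E'
from h import *
z=np.load("top0.npz");p,d=z["p"],z["d"];W=world("top",d)
print({k:v for k,v in optics.camera_model("top").items() if k not in("mtx","camera_from_world")}.keys())
roi=np.zeros((384,512),bool);roi[150:255,195:292]=1
print("table z",np.median(W[280:330,100:200,2]))
for nm,(u,v) in dict(boss=(244,200),lidL=(222,200),lidR=(268,200),rimL=(207,200),rimR=(281,200)).items(): print(nm,W[v,u].round(4))
hsv=cv2.cvtColor(p,cv2.COLOR_RGB2HSV)
box=roi&(W[...,2]>.06)&(W[...,2]<.2)
n,l,st,c=cv2.connectedComponentsWithStats(box.astype(np.uint8));i=l[200,235];b=l==i
for nm,m in (("rim",b&(W[...,2]<.088)),("all",b),("lid",b&(hsv[...,2]>190)),("clips",b&(W[...,2]>.112))):
    q=W[m];r=cv2.minAreaRect(q[:,:2].astype(np.float32));print(nm,m.sum(),np.round(r[0],4),np.round(r[1],4),r[2],q[:,2].min(),np.median(q[:,2]),q[:,2].max())
n,l,st,c=cv2.connectedComponentsWithStats((b&(W[...,2]>.112)).astype(np.uint8))
for i in range(1,n): print(st[i],W[l==i].mean(0).round(4),W[l==i].min(0).round(3),W[l==i].max(0).round(3))
im=p[140:270,185:300,::-1];cv2.imwrite("pics/crop.png",cv2.resize(im,None,fx=4.5,fy=4.5,interpolation=cv2.INTER_CUBIC))
E
```

```text
dict_keys([])
table z 0.0005312912253840896
boss [0.5559 0.0143 0.1097]
lidL [0.5563 0.0772 0.1023]
lidR [ 0.5564 -0.0537  0.1016]
rimL [0.5576 0.1228 0.0799]
rimR [ 0.5575 -0.0919  0.0821]
rim 1847 [0.5586 0.0198] [0.2118 0.2304] 1.430847406387329 0.07277584220390443 0.08012662049804842 0.08704870279324806
all 5971 [0.5592 0.0198] [0.2282 0.2304] 1.3513352870941162 0.07277584220390443 0.09989514587247283 0.14189230982232592
lid 3522 [0.5631 0.0199] [0.2071 0.1936] 1.4558025598526 0.07534036858324278 0.10091100578815926 0.14189230982232592
clips 834 [0.5593 0.0196] [0.2282 0.1538] 1.3632138967514038 0.11200477344174442 0.12686778110029684 0.14189230982232592
[214 159  13  18 204] [0.6468 0.0816 0.1265] [0.623 0.065 0.112] [0.672 0.099 0.141]
[257 158  12  19 203] [ 0.6501 -0.0377  0.1265] [ 0.624 -0.054  0.112] [ 0.675 -0.022  0.14 ]
[268 175   1   1   1] [ 0.6266 -0.0536  0.1129] [ 0.627 -0.054  0.113] [ 0.627 -0.054  0.113]
[241 191   1   1   1] [0.5812 0.0228 0.1125] [0.581 0.023 0.112] [0.581 0.023 0.112]
[243 193   1   1   1] [0.5755 0.0171 0.1124] [0.576 0.017 0.112] [0.576 0.0
[... 195 characters left out ...]
97   1   1   1] [0.5642 0.0199 0.1123] [0.564 0.02  0.112] [0.564 0.02  0.112]
[250 199   1   1   1] [ 0.5586 -0.0027  0.1123] [ 0.559 -0.003  0.112] [ 0.559 -0.003  0.112]
[241 200   1   1   1] [0.5557 0.0226 0.1129] [0.556 0.023 0.113] [0.556 0.023 0.113]
[235 203   1   1   1] [0.5473 0.0396 0.1121] [0.547 0.04  0.112] [0.547 0.04  0.112]
[246 202   1   1   1] [0.55   0.0085 0.1134] [0.55  0.009 0.113] [0.55  0.009 0.113]
[265 221   1   1   1] [ 0.4968 -0.0449  0.1125] [ 0.497 -0.045  0.112] [ 0.497 -0.045  0.112]
[215 223  13  18 210] [0.4664 0.077  0.1268] [0.444 0.06  0.112] [0.491 0.094 0.142]
[258 222  13  18 206] [ 0.4696 -0.0432  0.1268] [ 0.447 -0.059  0.112] [ 0.494 -0.025  0.142]
```

View pics/crop.png

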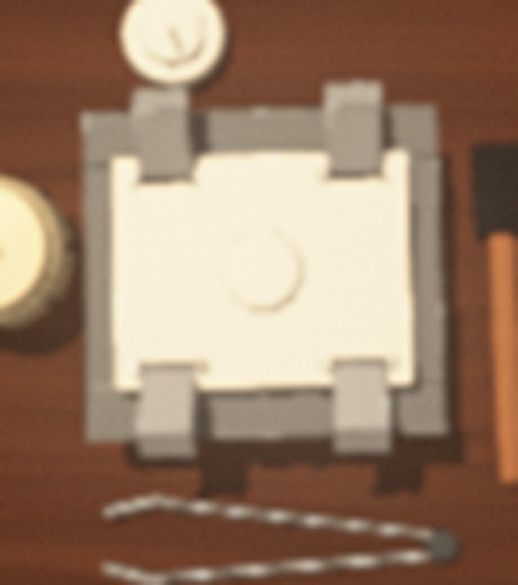

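```bash
python3 -m inch '[2.5,-3.65,0,0.017, 2.5,-3.65,0,0.017, 2.5,-3.65,0,0.017, 2.5,-3.65,0,0.017, 2.5,-3.65,0,0.017, 2.5,-3.65,0,0.017, 2.5,-3.65,0,0.017, 2.5,-3.65,0,0.017, 2.5,-3.65,0,0.017, 2.5,-3.65,0,0.017, 2.5,-3.65,0,0.017, 2.5,-3.65,0,0.017, 2.5,-3.65,0,0.017, 2.5,-3.65,0,0.017, 2.5,-3.65,0,0.017, 2.5,-3.65,0,0.017, 0,0,0,0, 0,0,0,0]' 0 40
python3 - <<'E'
from h import *
from station import manip
s=manip.sense();print(s)
from scipy.spatial.transform import Rotation as R
print(R.from_quat(s["tool_rot"]).as_matrix().round(4))
p,d=optics.snapshot("wrist");cv2.imwrite("pics/w1.png",p[:,:,::-1]);np.savez("w1.npz",p=p,d=d)
p,d=optics.snapshot("side");cv2.imwrite("pics/s1.png",p[:,:,::-1]);
m=optics.camera_model("wrist");print({k:np.round(v,4).tolist() for k,v in m.items()})
E
```

```text
t: 2.35
tcp_pos: [0.5534, 0.022, 0.2138]
tool_rot: [-0.011, 1.0, 0.0, -0.001]
force: [0.1, -0.1, 0.5]
finger_gap: -0.004
{'t': 2.35, 'q': array([-1.62362136e-01,  4.33493117e-01,  1.61163840e+00,  4.66875137e-04,
        1.09875059e+00, -1.75498741e+00]), 'qd': array([ 0.02226711, -0.01083211,  0.01381375, -0.00231232, -0.00153966,
       -0.00212514]), 'tau': array([-7.59322699e-01, -3.83104527e+01, -1.70499891e+01, -3.75179888e-02,
       -5.54196246e-02, -1.11340913e-03]), 'tcp_pos': array([0.5534356 , 0.02195645, 0.2138024 ]), 'tool_rot': array([-1.08078727e-02,  9.99940916e-01,  4.02039273e-04, -1.09176223e-03]), 'force': array([ 0.12547503, -0.05643638,  0.46214713]), 'ft_torque': array([ 0.00819386,  0.01878684, -0.00940194]), 'finger_gap': -0.0040642425930861046}
[[-9.998e-01 -2.160e-02 -2.200e-03]
 [-2.160e-02  9.998e-01  8.000e-04]
 [ 2.200e-03  8.000e-04 -1.000e+00]]
{'mtx': [[308.7797, 0.0, 249.9003], [0.0, 308.7797, 192.7799], [0.0, 0.0, 1.0]], 'tool_from_camera': [[-0.0002, 0.963, 0.2695, 0.0688], [1.0, 0.0003, -0.0001, 0.0005], [-0.0002, 0.2695, -0.963, -0.1581], [0.0, 0.0, 0.0, 1.0]]}
```

View pics/w1.png

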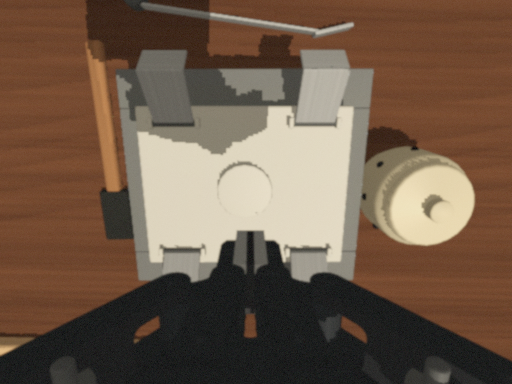

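View pics/s1.png

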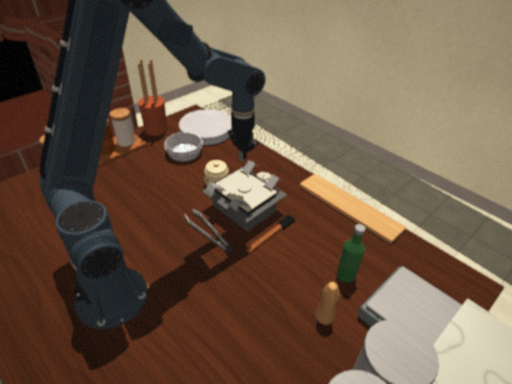

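The wrist view shows the boss at (245,190) and the hinge lines at (173,122), (318,120), (182,248) and (308,248). I'll cross-check the top-view fix against these.

```bash
python3 - <<'E'
from h import *
from station import manip
from scipy.spatial.transform import Rotation as R
z=np.load("w1.npz");p,d=z["p"],z["d"]
s=manip.sense();m=optics.camera_model("wrist");K=m["mtx"];T=np.eye(4);T[:3,:3]=R.from_quat(s["tool_rot"]).as_matrix();T[:3,3]=s["tcp_pos"];T=T@m["tool_from_camera"]
v,u=np.mgrid[:384,:512];P=np.stack([(u-K[0,2])/K[0,0]*d,-(v-K[1,2])/K[1,1]*d,-d],-1);W=P@T[:3,:3].T+T[:3,3]
np.save("w1W.npy",W)
for nm,(a,b) in dict(boss=(245,190),lid1=(200,200),lid2=(320,200),lid3=(290,140),table=(60,330),h1=(173,122),h2=(318,120),h3=(182,247),h4=(308,247)).items(): print(nm,np.median(W[b-2:b+3,a-2:a+3].reshape(-1,3),0).round(4))
# boss via height
q=W[160:222,210:282].reshape(-1,3);zl=np.median(W[190:210,160:200,2]);print("lid z",zl)
k=q[q[:,2]>zl+.005];print("boss",cv2.minEnclosingCircle(k[:,:2].astype(np.float32)),k.mean(0),np.median(k[:,2]))
# lid white region extents
g=cv2.cvtColor(p,cv2.COLOR_RGB2HSV);print(g[200,200],g[140,180])
lid=(abs(W[...,2]-zl)<.005);n,l,st,c=cv2.connectedComponentsWithStats(lid.astype(np.uint8));L=l==l[200,200]
print(cv2.minAreaRect(W[L][:,:2].astype(np.float32)))
rim=abs(W[...,2]-.08)<.005;rim[:, :110]=0;rim[:,380:]=0;rim[250:]=0
r=W[rim];print("rim y",r[:,1].min(),r[:,1].max(),"x",r[:,0].min(),np.median(r[:,2]))
E
```

```text
boss [0.5561 0.019  0.1072]
lid1 [ 0.5689 -0.0227  0.0987]
lid2 [0.5662 0.0884 0.0991]
lid3 [0.5119 0.0576 0.0994]
table [ 0.5421 -0.0267  0.304 ]
h1 [ 0.4985 -0.0428  0.1054]
h2 [0.494  0.079  0.1063]
h3 [ 0.6159 -0.0407  0.0991]
h4 [0.613  0.0806 0.0994]
lid z 0.0990515026130327
boss ((0.5332626700401306, 0.019544389098882675), 0.04868188872933388) [0.55589548 0.01806398 0.1087993 ] 0.10700516585300635
[ 21  37 222] [ 22  47 135]
((0.557606041431427, 0.018062159419059753), (0.14709343016147614, 0.18838687241077423), 1.3209975957870483)
rim y -0.09933359408214842 0.15602543635420754 x 0.4488383915726785 0.07879154238181557
```

Both views agree: centre about (0.558, 0.019), yaw about 0.026 rad, boss top about 0.108. Next I move over the boss and feel downward.

```bash
python3 -m inch '[0.3,-0.2,-2,0, 0.2,-0.1,-2,0, 0,0,-2,0, 0,0,-1,0, 0,0,0,0, 0,0,0,0]'
python3 -m inch '[0,0,-0.2,0, 0,0,-0.2,0, 0,0,0,0]'
```

```text
t: 3.2
tcp_pos: [0.5599, 0.0188, 0.1451]
tool_rot: [-0.011, 1.0, -0.0, 0.001]
force: [0.6, -1.1, -0.7]
finger_gap: -0.001
t: 3.58
tcp_pos: [0.5594, 0.0186, 0.1404]
tool_rot: [-0.011, 1.0, 0.0, -0.0]
force: [0.6, 0.1, -0.0]
finger_gap: 0.001
```

```bash
python3 -m inch '[0,0,-0.2,0, 0,0,-0.2,0, 0,0,0,0]'; python3 -m inch '[0,0,-0.2,0, 0,0,-0.1,0, 0,0,0,0]'; python3 -m inch '[0,0,-0.1,0, 0,0,-0.1,0, 0,0,0,0]'
```

```text
t: 3.95
tcp_pos: [0.5593, 0.0186, 0.1361]
tool_rot: [-0.011, 1.0, 0.0, -0.0]
force: [-0.2, 0.6, -0.2]
finger_gap: 0.001
t: 4.32
tcp_pos: [0.5594, 0.0186, 0.1333]
tool_rot: [-0.011, 1.0, 0.0, -0.0]
force: [0.7, 1.0, -0.5]
finger_gap: 0.004
t: 4.7
tcp_pos: [0.5594, 0.0186, 0.1313]
tool_rot: [-0.011, 1.0, 0.0, -0.0]
force: [-0.4, 0.4, -0.8]
finger_gap: -0.001
```

```bash
for i in 1 ; do python3 -m inch '[0,0,-0.1,0, 0,0,-0.1,0, 0,0,0,0]'; done; python3 -m inch '[0,0,-0.1,0, 0,0,0,0]';  python3 -m inch '[0,0,-0.1,0, 0,0,0,0]'; python3 -m inch '[0,0,-0.1,0, 0,0,0,0]'
```

```text
t: 5.08
tcp_pos: [0.5594, 0.0186, 0.1293]
tool_rot: [-0.011, 1.0, 0.0, -0.0]
force: [0.2, -0.2, -0.1]
finger_gap: 0.005
t: 5.32
tcp_pos: [0.5594, 0.0186, 0.1283]
tool_rot: [-0.011, 1.0, 0.0, -0.0]
force: [0.4, -0.7, 0.4]
finger_gap: -0.004
t: 5.58
tcp_pos: [0.5594, 0.0186, 0.1273]
tool_rot: [-0.011, 1.0, 0.0, -0.0]
force: [0.4, 0.4, 0.3]
finger_gap: 0.004
t: 5.82
tcp_pos: [0.5594, 0.0186, 0.1263]
tool_rot: [-0.011, 1.0, 0.0, -0.0]
force: [-0.4, -0.2, 0.1]
finger_gap: 0.002
```

```bash
for i in 1 ; do python3 -m inch '[0,0,-0.1,0, 0,0,0,0]';  python3 -m inch '[0,0,-0.1,0, 0,0,0,0]'; python3 -m inch '[0,0,-0.1,0, 0,0,0,0]'; done | grep -E "tcp|force"
```

```text
tcp_pos: [0.5594, 0.0186, 0.1253]
force: [-0.2, 0.3, -0.1]
tcp_pos: [0.5594, 0.0186, 0.1243]
force: [0.1, -0.3, 0.3]
tcp_pos: [0.5594, 0.0186, 0.1233]
force: [-0.3, 0.8, 0.3]
```

```bash
python3 -m inch '[0,0,-0.1,0, 0,0,0,0]' | grep -E "tcp|force";  python3 -m inch '[0,0,-0.1,0, 0,0,0,0]'| grep -E "tcp|force"
```

```text
tcp_pos: [0.5594, 0.0186, 0.1223]
force: [-0.1, 0.8, -0.0]
tcp_pos: [0.5594, 0.0186, 0.1213]
force: [0.5, -0.4, 0.3]
```

```bash
python3 - <<'E'
from h import *
p,d=optics.snapshot("side");cv2.imwrite("pics/s2.png",cv2.resize(p[120:260,170:330,::-1],None,fx=4,fy=4));
E
```

```text
(no output)
```

View pics/s2.png

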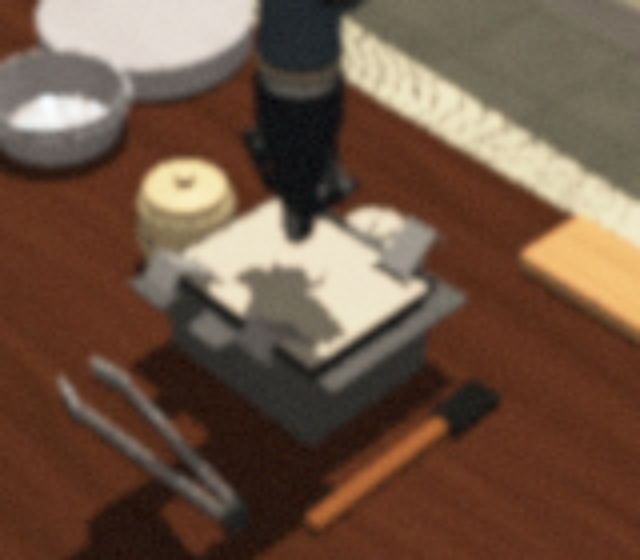

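The finger in the side view, at crop (298,235), hides the boss and seems to be just above it. I keep feeling down.

```bash
python3 -m inch '[0,0,-0.1,0, 0,0,0,0]' | grep -E "tcp|force";  python3 -m inch '[0,0,-0.1,0, 0,0,0,0]'| grep -E "tcp|force"
```

```text
tcp_pos: [0.5594, 0.0186, 0.1203]
force: [-0.1, 0.8, -0.2]
tcp_pos: [0.5594, 0.0186, 0.1193]
force: [-1.4, -0.1, -0.2]
```

```bash
python3 -m inch '[0,0,-0.1,0, 0,0,0,0]' | grep -E "tcp|force"
```

```text
tcp_pos: [0.5594, 0.0186, 0.1184]
force: [1.1, 0.6, 0.6]
```

```bash
python3 -m inch '[0,0,-0.1,0, 0,0,0,0]' | grep -E "tcp|force"
```

```text
tcp_pos: [0.5594, 0.0186, 0.1173]
force: [0.2, 0.6, 0.2]
```

```bash
python3 - <<'E'
from h import *
p,d=optics.snapshot("wrist");cv2.imwrite("pics/w2.png",p[:,:,::-1])
from station import manip
from scipy.spatial.transform import Rotation as R
s=manip.sense();m=optics.camera_model("wrist");K=m["mtx"];T=np.eye(4);T[:3,:3]=R.from_quat(s["tool_rot"]).as_matrix();T[:3,3]=s["tcp_pos"];T=T@m["tool_from_camera"]
v,u=np.mgrid[:384,:512];P=np.stack([(u-K[0,2])/K[0,0]*d,-(v-K[1,2])/K[1,1]*d,-d],-1);W=P@T[:3,:3].T+T[:3,3]
for r in range(170,290,8): print(r,W[r,250].round(3),W[r,258].round(3))
E
```

```text
170 [0.526 0.018 0.099] [0.526 0.023 0.098]
178 [0.531 0.019 0.099] [0.531 0.023 0.098]
186 [0.534 0.019 0.107] [0.534 0.023 0.107]
194 [0.538 0.019 0.107] [0.538 0.023 0.107]
202 [0.543 0.019 0.107] [0.543 0.023 0.107]
210 [0.549 0.019 0.105] [0.548 0.023 0.107]
218 [0.553 0.019 0.107] [0.553 0.024 0.107]
226 [0.558 0.019 0.106] [0.558 0.024 0.106]
234 [0.548 0.019 0.142] [0.548 0.023 0.143]
242 [0.548 0.019 0.151] [0.548 0.022 0.151]
250 [0.548 0.019 0.158] [0.548 0.022 0.159]
258 [0.548 0.019 0.166] [0.548 0.022 0.166]
266 [0.549 0.019 0.17 ] [0.549 0.022 0.171]
274 [0.552 0.019 0.17 ] [0.547 0.022 0.179]
282 [0.556 0.019 0.17 ] [0.547 0.021 0.185]
```

View pics/w2.png

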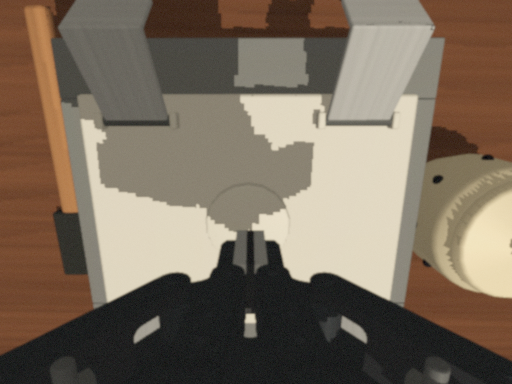

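```bash
python3 - <<'E'
from h import *
m=optics.camera_model("side");K=m["mtx"]
for z in (.102,.11,.12,.13,.14,.15):
    c=m["camera_from_world"]@np.array([.559,.0186,z,1]);print(z,K[0,2]+K[0,0]*c[0]/-c[2],K[1,2]-K[1,1]*c[1]/-c[2])
p,d=optics.snapshot("side");cv2.imwrite("pics/s3.png",cv2.resize(p[150:220,200:290,::-1],None,fx=8,fy=8))
W=world("side",d)
for r in range(160,196,2): print(r,W[r,245].round(3),p[r,245])
E
```

```text
0.102 243.24194187345194 187.52600095771078
0.11 243.25885600735407 185.84480282025842
0.12 243.2801808793412 183.7251947295584
0.13 243.3017109279012 181.5851928974961
0.14 243.323449128498 179.42450157470594
0.15 243.34539851440837 177.24281926544762
160 [ 0.548 -0.     0.241] [17 21 20]
162 [ 0.544 -0.005  0.238] [15 15 19]
164 [ 0.547 -0.002  0.226] [21 19 20]
166 [ 0.548 -0.     0.216] [20 21 20]
168 [ 0.546 -0.003  0.21 ] [13 14 12]
170 [0.55  0.001 0.197] [14 14 17]
172 [0.552 0.003 0.187] [23 22 24]
174 [0.552 0.003 0.178] [18 17 19]
176 [0.553 0.004 0.168] [28 29 28]
178 [0.554 0.004 0.158] [25 25 25]
180 [0.554 0.004 0.149] [81 77 65]
182 [0.583 0.035 0.105] [216 202 176]
184 [0.569 0.02  0.112] [238 229 204]
186 [0.565 0.016 0.107] [217 199 174]
188 [0.558 0.008 0.107] [138 127 108]
190 [ 0.55  -0.     0.107] [119 107  94]
192 [ 0.548 -0.002  0.1  ] [114 103  90]
194 [ 0.54  -0.012  0.102] [113 104  89]
```

View pics/s3.png

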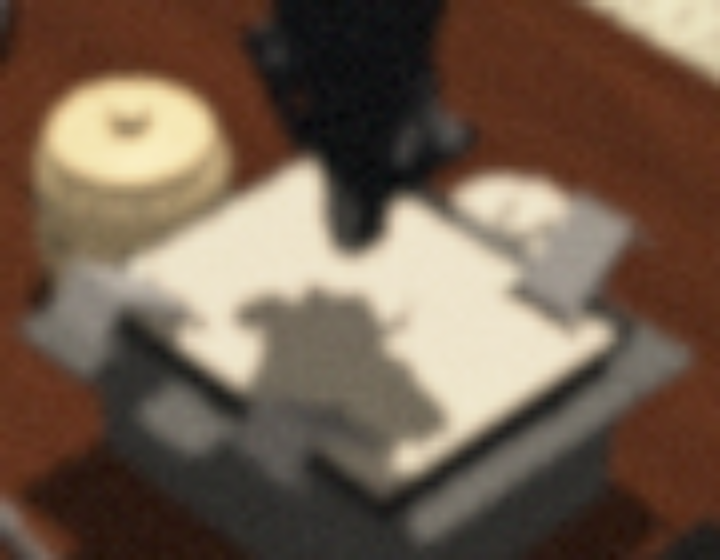

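Both cameras put the shut tip about 19 mm above the reported TCP (tip about 0.136 while the TCP reads 0.117). Contact should therefore come at TCP ≈ 0.088. I carry on, still feeling.

```bash
python3 -m inch '[0,0,-0.2,0, 0,0,-0.2,0, 0,0,-0.2,0, 0,0,-0.2,0, 0,0,-0.2,0, 0,0,0,0]' | grep -E "tcp|force"
```

```text
tcp_pos: [0.5593, 0.0186, 0.1072]
force: [-0.2, 0.5, 0.9]
```

```bash
python3 -m inch '[0,0,-0.2,0, 0,0,-0.2,0, 0,0,-0.1,0, 0,0,-0.1,0, 0,0,0,0]' | grep -E "tcp|force"
python3 - <<'E'
from h import *
p,d=optics.snapshot("side");cv2.imwrite("pics/s4.png",cv2.resize(p[150:220,200:290,::-1],None,fx=8,fy=8))
E
```

```text
tcp_pos: [0.5594, 0.0186, 0.1013]
force: [-0.3, 0.8, 0.1]
```

View pics/s4.png

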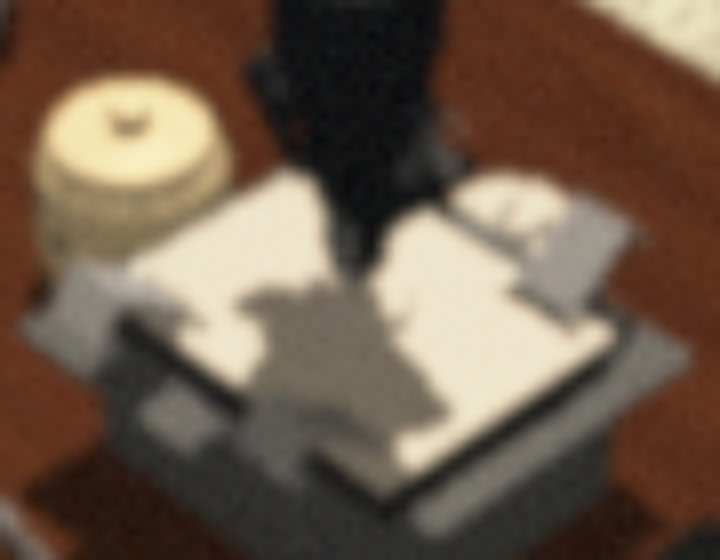

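The tip is at crop (355,278), closing on the boss with no contact yet. On in 1 mm steps.

```bash
python3 -m inch '[0,0,-0.1,0, 0,0,-0.1,0, 0,0,-0.1,0, 0,0,0,0]' | grep -E "tcp|force"; python3 -m inch '[0,0,-0.1,0, 0,0,-0.1,0, 0,0,0,0]' | grep -E "tcp|force"
```

```text
tcp_pos: [0.5594, 0.0186, 0.0983]
force: [0.3, 0.6, 0.3]
tcp_pos: [0.5594, 0.0186, 0.0963]
force: [-0.6, 0.1, -0.2]
```

```bash
python3 -m inch '[0,0,-0.1,0, 0,0,-0.1,0, 0,0,0,0]' | grep -E "tcp|force"; python3 -m inch '[0,0,-0.1,0, 0,0,0,0]' | grep -E "tcp|force"
```

```text
tcp_pos: [0.5594, 0.0186, 0.0943]
force: [0.0, 0.1, 0.5]
tcp_pos: [0.5594, 0.0186, 0.0933]
force: [-0.1, 0.9, -0.3]
```

```bash
python3 -m inch '[0,0,-0.1,0, 0,0,0,0]' | grep -E "tcp|force"; python3 -m inch '[0,0,-0.1,0, 0,0,0,0]' | grep -E "tcp|force"
```

```text
tcp_pos: [0.5594, 0.0186, 0.0923]
force: [1.4, -0.5, -0.1]
tcp_pos: [0.5595, 0.0186, 0.0914]
force: [0.6, 0.5, 0.1]
```

```bash
python3 -m inch '[0,0,-0.1,0, 0,0,0,0]' | grep -E "tcp|force"; python3 -m inch '[0,0,-0.05,0, 0,0,0,0]' | grep -E "tcp|force"; python3 -m inch '[0,0,-0.05,0, 0,0,0,0]' | grep -E "tcp|force"
```

```text
tcp_pos: [0.5596, 0.0186, 0.091]
force: [-0.6, -0.0, 6.1]
tcp_pos: [0.5596, 0.0186, 0.0908]
force: [-1.0, 0.4, 6.9]
tcp_pos: [0.5596, 0.0186, 0.0907]
force: [-2.3, 0.6, 8.6]
```

```bash
python3 -m inch '[0,0,-0.05,0, 0,0,0,0]' | grep -E "tcp|force"; python3 -m inch '[0,0,-0.05,0, 0,0,0,0]' | grep -E "tcp|force"; python3 -m inch '[0,0,-0.05,0, 0,0,0,0]' | grep -E "tcp|force"
```

```text
tcp_pos: [0.5596, 0.0186, 0.0905]
force: [-2.6, 0.3, 11.0]
tcp_pos: [0.5597, 0.0186, 0.0901]
force: [-3.2, -0.0, 11.4]
tcp_pos: [0.5596, 0.0186, 0.0896]
force: [-2.2, 0.7, 11.1]
```

The lid is sliding at about 11 N. I continue to the rise that marks home.

```bash
python3 -m inch '[0,0,-0.1,0, 0,0,-0.1,0, 0,0,0,0]' | grep -E "tcp|force"; python3 -m inch '[0,0,-0.1,0, 0,0,-0.1,0, 0,0,0,0]' | grep -E "tcp|force"
```

```text
tcp_pos: [0.5597, 0.0186, 0.0876]
force: [-2.3, 0.5, 11.6]
tcp_pos: [0.5596, 0.0186, 0.0856]
force: [-3.4, 0.6, 11.4]
```

```bash
python3 -m inch '[0,0,-0.05,0, 0,0,0,0]' | grep -E "tcp|force"; python3 -m inch '[0,0,-0.05,0, 0,0,0,0]' | grep -E "tcp|force"; python3 -m inch '[0,0,-0.05,0, 0,0,0,0]' | grep -E "tcp|force"
```

```text
tcp_pos: [0.5596, 0.0186, 0.0851]
force: [-1.9, 0.7, 11.9]
tcp_pos: [0.5596, 0.0186, 0.0846]
force: [-3.5, 0.2, 11.8]
tcp_pos: [0.5596, 0.0186, 0.0841]
force: [-2.3, 0.6, 11.0]
```

```bash
python3 -m inch '[0,0,-0.05,0, 0,0,0,0]' | grep -E "tcp|force"; python3 -m inch '[0,0,-0.05,0, 0,0,0,0]' | grep -E "tcp|force"
```

```text
tcp_pos: [0.5596, 0.0186, 0.0837]
force: [-3.1, 0.5, 12.4]
tcp_pos: [0.5596, 0.0185, 0.0835]
force: [-3.3, 0.6, 14.4]
```

```bash
python3 -m inch '[0,0,-0.05,0, 0,0,0,0]' | grep -E "tcp|force"; python3 -m inch '[0,0,-0.04,0, 0,0,0,0]' | grep -E "tcp|force"
```

```text
tcp_pos: [0.5597, 0.0186, 0.0833]
force: [-4.4, 1.0, 15.9]
tcp_pos: [0.5597, 0.0186, 0.0831]
force: [-4.5, 0.5, 18.5]
```

Home: the force climbs to 18.5 N over 0.7 mm. I lift off and go above clip_a at about (0.642, 0.081).

```bash
python3 -m inch '[0,0,0,0, 0,0,0.2,0, 0,0,1,0, 0,0,2.5,0, 0,0,2.5,0, 2.7,2,0,0, 2.8,2.1,0,0, 2.8,2.1,0,0, 0,0,0,0, 0,0,0,0]' | grep -E "t:|tcp|force"
python3 - <<'E'
from h import *
p,d=optics.snapshot("wrist");cv2.imwrite("pics/w3.png",p[:,:,::-1])
p,d=optics.snapshot("side");cv2.imwrite("pics/s5.png",cv2.resize(p[140:230,190:300,::-1],None,fx=6,fy=6))
E
```

```text
t: 16.9
tcp_pos: [0.6415, 0.0805, 0.142]
tool_rot: [-0.011, 1.0, -0.0, -0.001]
force: [-0.9, -0.6, -0.6]
```

View pics/w3.png

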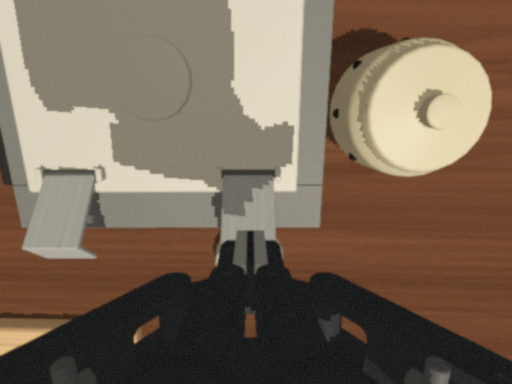

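View pics/s5.png

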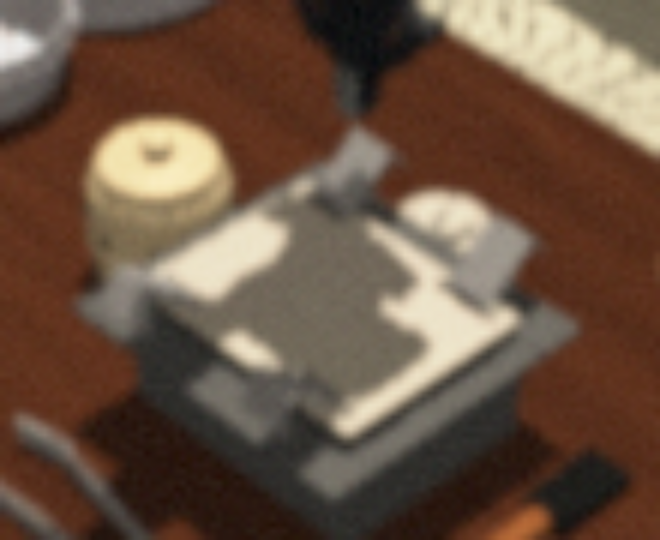

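The finger (col 250) lines up with clip_a's flap, whose hinge is at (248,172), and all the other clips are open. I press down.

```bash
python3 -m inch '[0,0,-1,0, 0,0,-1,0, 0,0,-0.3,0, 0,0,0,0]' | grep -E "tcp|force"; python3 -m inch '[0,0,-0.2,0, 0,0,-0.2,0, 0,0,0,0]' | grep -E "tcp|force"
```

```text
tcp_pos: [0.6421, 0.0805, 0.1189]
force: [0.1, -0.8, -1.0]
tcp_pos: [0.6424, 0.0806, 0.1154]
force: [0.0, 0.8, -0.9]
```

```bash
python3 -m inch '[0,0,-0.2,0, 0,0,-0.2,0, 0,0,0,0]' | grep -E "tcp|force";python3 -m inch '[0,0,-0.2,0, 0,0,-0.2,0, 0,0,0,0]' | grep -E "tcp|force"
```

```text
tcp_pos: [0.6423, 0.0806, 0.1113]
force: [0.2, -0.3, 0.9]
tcp_pos: [0.6427, 0.0806, 0.1076]
force: [-0.5, -1.2, 1.7]
```

```bash
python3 -m inch '[0,0,-0.2,0, 0,0,-0.2,0, 0,0,0,0]' | grep -E "tcp|force";python3 -m inch '[0,0,-0.2,0, 0,0,-0.2,0, 0,0,0,0]' | grep -E "tcp|force"
```

```text
tcp_pos: [0.6431, 0.0806, 0.1039]
force: [0.6, 1.2, 4.1]
tcp_pos: [0.6439, 0.0806, 0.1005]
force: [1.5, 0.2, 6.1]
```

```bash
python3 -m inch '[0,0,-0.2,0, 0,0,-0.2,0, 0,0,0,0]' | grep -E "tcp|force";python3 -m inch '[0,0,-0.2,0, 0,0,-0.2,0, 0,0,0,0]' | grep -E "tcp|force"
```

```text
tcp_pos: [0.6451, 0.0806, 0.0972]
force: [2.0, 0.7, 7.9]
tcp_pos: [0.6459, 0.0806, 0.0936]
force: [2.4, -0.1, 8.8]
```

```bash
python3 -m inch '[-0.05,0,-0.2,0, -0.05,0,-0.2,0, 0,0,0,0]' | grep -E "tcp|force";python3 -m inch '[-0.05,0,-0.1,0, 0,0,-0.1,0, 0,0,0,0]' | grep -E "tcp|force"
```

```text
tcp_pos: [0.645, 0.0805, 0.0894]
force: [3.0, 0.2, 7.3]
tcp_pos: [0.6436, 0.0804, 0.0867]
force: [3.4, -0.0, 4.5]
```

```bash
python3 -m inch '[0,0,-0.1,0, 0,0,0,0]' | grep -E "tcp|force";python3 -m inch '[0,0,-0.1,0, 0,0,0,0]' | grep -E "tcp|force"
```

```text
tcp_pos: [0.6404, 0.0805, 0.0841]
force: [0.8, -0.8, 1.3]
tcp_pos: [0.6391, 0.0807, 0.0822]
force: [-0.3, 1.0, 0.2]
```

```bash
python3 -m inch '[0,0,-0.05,0, 0,0,0,0]' | grep -E "tcp|force";python3 -m inch '[0,0,-0.05,0, 0,0,0,0]' | grep -E "tcp|force"
python3 - <<'E'
from h import *
p,d=optics.snapshot("wrist");cv2.imwrite("pics/w4.png",p[:,:,::-1])
p,d=optics.snapshot("side");cv2.imwrite("pics/s6.png",cv2.resize(p[140:230,190:300,::-1],None,fx=6,fy=6))
E
```

```text
tcp_pos: [0.6405, 0.0806, 0.0827]
force: [-0.2, -0.9, -0.0]
tcp_pos: [0.6409, 0.0806, 0.0825]
force: [-0.4, 0.4, 0.3]
```

View pics/w4.png

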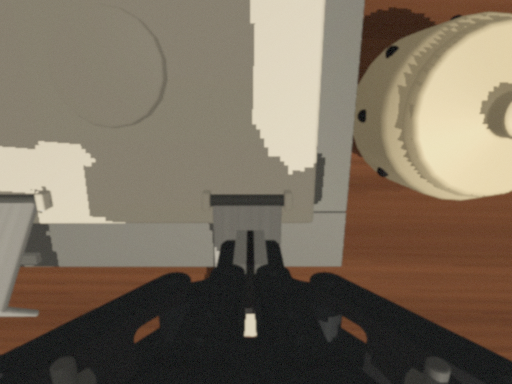

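View pics/s6.png

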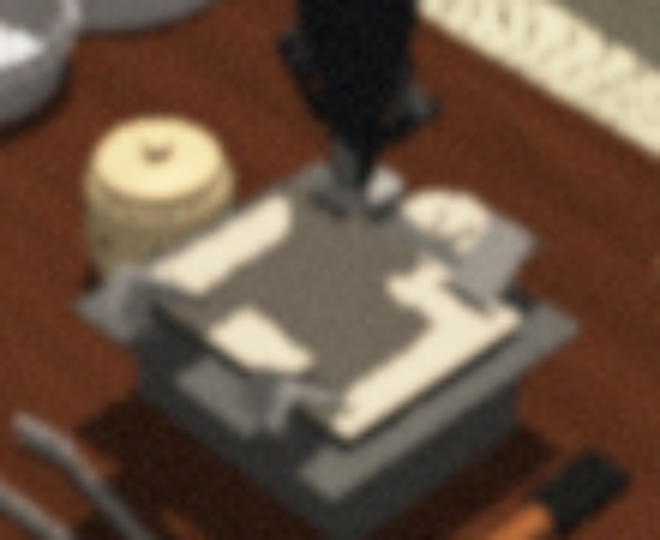

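The force fell to zero as the flap left the finger, so clip_a looks snapped. I move to the diagonal clip_c and check with the top camera.

```bash
python3 -m inch '[0,0,1,0, 0,0,2.5,0, 0,0,2.5,0, -2.8,-2.05,0,0, -2.8,-2.05,0,0, -2.8,-2.05,0,0, -2.8,-2.05,0,0, -2.8,-2.05,0,0, -2.8,-2.1,0,0, 0,0,0,0, 0,0,0,0]' | grep -E "t:|tcp|force"
cat > chk.py <<'E'
from h import *
import sys
p,d=optics.snapshot("top");cv2.imwrite(f"pics/{sys.argv[1]}.png",cv2.resize(p[140:270,185:300,::-1],None,fx=4.5,fy=4.5))
W=world("top",d);q=W[140:270,185:300].reshape(-1,3)
c,s=np.cos(.026),np.sin(.026);o=q[:,:2]-[.558,.019];b=o@np.array([[c,-s],[s,c]])
for n,sx,sy in(("a",1,1),("b",1,-1),("c",-1,-1),("d",-1,1)):
    k=(abs(b[:,1]*sy-.06)<.012)
    print(n,[round(float(np.median(q[k&(abs(b[:,0]*sx-x)<.004),2])),4) for x in(.068,.076,.086,.095,.104,.112)])
k=(abs(b[:,0])<.018)&(abs(b[:,1])<.018);print("boss",np.median(q[k,2]))
k=(abs(b[:,0])<.05)&(abs(abs(b[:,1])-.06)<.02);print("lid",np.median(q[k,2]))
E
python3 chk.py t1
```

```text
t: 23.35
tcp_pos: [0.4743, -0.0431, 0.1432]
tool_rot: [-0.011, 1.0, -0.0, 0.001]
force: [0.7, 0.7, 0.4]
a [0.0986, 0.0985, 0.0976, 0.0984, 0.0982, 0.0997]
b [0.1057, 0.1123, 0.1206, 0.1289, 0.1277, 0.118]
c [0.491, 0.4934, 0.4947, 0.4942, 0.4909, 0.4864]
d [0.1064, 0.1138, 0.1206, 0.1292, 0.1256, 0.1146]
boss 0.1015287973598391
lid 0.0936928911261884
```

View pics/t1.png

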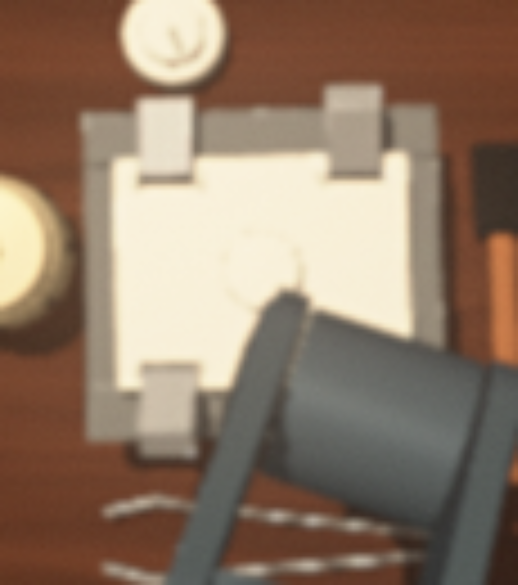

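clip_a is level (z about 0.098 along its length), and b and d are still open, rising to 0.129. Now clip_c.

```bash
python3 -m inch '[0,0,-1,0, 0,0,-1,0, 0,0,-0.5,0, 0,0,-0.3,0, 0,0,0,0]' | grep -E "tcp|force"; python3 -m inch '[0,0,-0.2,0, 0,0,-0.2,0, 0,0,-0.2,0, 0,0,0,0]' | grep -E "tcp|force"
```

```text
tcp_pos: [0.4728, -0.0429, 0.1142]
force: [0.3, -0.4, 0.1]
tcp_pos: [0.4732, -0.043, 0.1086]
force: [0.0, 0.3, 2.1]
```

```bash
python3 -m inch '[0,0,-0.2,0, 0,0,-0.2,0, 0,0,0,0]' | grep -E "tcp|force";python3 -m inch '[0,0,-0.2,0, 0,0,-0.2,0, 0,0,0,0]' | grep -E "tcp|force"
```

```text
tcp_pos: [0.4731, -0.043, 0.1046]
force: [-0.5, -0.4, 3.8]
tcp_pos: [0.4728, -0.0429, 0.1007]
force: [-1.0, -0.9, 6.0]
```

```bash
python3 -m inch '[0,0,-0.2,0, 0,0,-0.2,0, 0,0,0,0]' | grep -E "tcp|force";python3 -m inch '[0,0,-0.2,0, 0,0,-0.2,0, 0,0,0,0]' | grep -E "tcp|force"
```

```text
tcp_pos: [0.4724, -0.0429, 0.0967]
force: [-1.9, -0.8, 8.4]
tcp_pos: [0.4718, -0.0428, 0.0927]
force: [-2.6, -1.6, 7.7]
```

```bash
python3 -m inch '[0,0,-0.2,0, 0,0,-0.2,0, 0,0,0,0]' | grep -E "tcp|force";python3 -m inch '[0,0,-0.1,0, 0,0,-0.1,0, 0,0,0,0]' | grep -E "tcp|force"
```

```text
tcp_pos: [0.4711, -0.0426, 0.0883]
force: [-3.1, -1.6, 6.8]
tcp_pos: [0.4721, -0.0426, 0.0862]
force: [-0.7, 0.7, 3.2]
```

```bash
python3 -m inch '[0,0,-0.1,0, 0,0,0,0]' | grep -E "tcp|force";python3 -m inch '[0,0,-0.1,0, 0,0,0,0]' | grep -E "tcp|force"
```

```text
tcp_pos: [0.473, -0.0428, 0.0853]
force: [-1.5, 0.6, 2.5]
tcp_pos: [0.4734, -0.043, 0.0844]
force: [0.2, 0.3, 1.0]
```

```bash
python3 -m inch '[0,0,-0.1,0, 0,0,0,0]' | grep -E "tcp|force";python3 -m inch '[0,0,-0.05,0, 0,0,0,0]' | grep -E "tcp|force"
```

```text
tcp_pos: [0.4734, -0.0431, 0.0834]
force: [-0.9, -0.1, -0.9]
tcp_pos: [0.4731, -0.0429, 0.083]
force: [0.0, -0.0, 0.7]
```

```bash
python3 -m inch '[0,0,-0.05,0, 0,0,0,0]' | grep -E "tcp|force"
```

```text
tcp_pos: [0.473, -0.0429, 0.0825]
force: [-0.5, 0.3, 0.6]
```

Same snap signature. I lift and move to clip_d, checking clip_c from there.

```bash
python3 -m inch '[0,0,1,0, 0,0,2.5,0, 0,0,2.5,0, 0,2.4,0,0, 0,2.4,0,0, 0,2.4,0,0, 0,2.4,0,0, -0.2,2.4,0,0, 0,0,0,0, 0,0,0,0]' | grep -E "t:|tcp|force"
python3 chk.py t2
```

```text
t: 29.28
tcp_pos: [0.4712, 0.0767, 0.1429]
tool_rot: [-0.011, 1.0, -0.0, 0.0]
force: [0.7, -0.1, -0.1]
a [0.0995, 0.0975, 0.0988, 0.0995, 0.0991, 0.0985]
b [0.1057, 0.112, 0.1207, 0.1283, 0.1261, 0.1163]
c [0.0995, 0.0985, 0.0989, 0.0987, 0.0982, 0.0982]
d [0.4901, 0.4932, 0.4947, 0.4931, 0.4899, 0.4841]
boss 0.1014596226663741
lid 0.09366367485461069
```

View pics/t2.png

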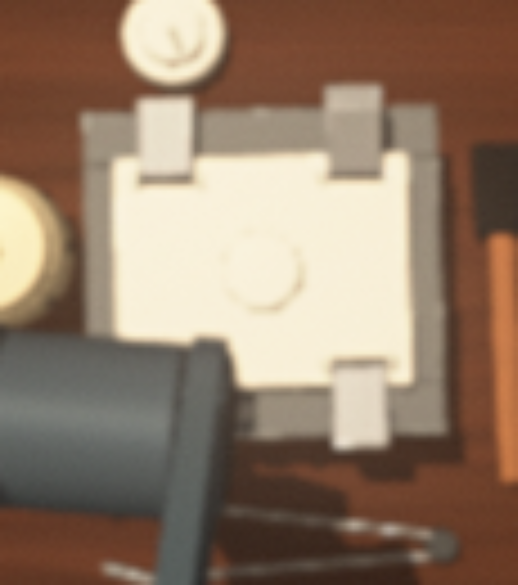

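clip_a and clip_c are level and b is open. Arm clear. Now clip_d.

```bash
python3 -m inch '[0,0,-1,0, 0,0,-1,0, 0,0,-0.5,0, 0,0,-0.3,0, 0,0,0,0]' | grep -E "tcp|force"; python3 -m inch '[0,0,-0.2,0, 0,0,-0.2,0, 0,0,-0.2,0, 0,0,0,0]' | grep -E "tcp|force"
```

```text
tcp_pos: [0.4708, 0.0771, 0.1142]
force: [0.5, 0.3, -0.1]
tcp_pos: [0.4712, 0.0771, 0.1086]
force: [0.7, -0.5, 0.6]
```

```bash
python3 -m inch '[0,0,-0.2,0, 0,0,-0.2,0, 0,0,0,0]' | grep -E "tcp|force";python3 -m inch '[0,0,-0.2,0, 0,0,-0.2,0, 0,0,0,0]' | grep -E "tcp|force"
```

```text
tcp_pos: [0.4711, 0.0771, 0.1046]
force: [-0.3, -0.6, 4.0]
tcp_pos: [0.4707, 0.0771, 0.1006]
force: [-1.6, 0.6, 6.2]
```

```bash
python3 -m inch '[0,0,-0.2,0, 0,0,-0.2,0, 0,0,0,0]' | grep -E "tcp|force";python3 -m inch '[0,0,-0.2,0, 0,0,-0.2,0, 0,0,0,0]' | grep -E "tcp|force"
```

```text
tcp_pos: [0.4702, 0.0771, 0.0967]
force: [-2.0, -0.6, 8.1]
tcp_pos: [0.4694, 0.0772, 0.0926]
force: [-2.4, -0.8, 8.7]
```

```bash
python3 -m inch '[0,0,-0.2,0, 0,0,-0.2,0, 0,0,0,0]' | grep -E "tcp|force";python3 -m inch '[0,0,-0.1,0, 0,0,-0.1,0, 0,0,0,0]' | grep -E "tcp|force"
```

```text
tcp_pos: [0.4685, 0.0772, 0.0882]
force: [-3.0, -0.8, 5.6]
tcp_pos: [0.47, 0.0772, 0.0862]
force: [-1.7, -0.6, 1.8]
```

```bash
python3 -m inch '[0,0,-0.1,0, 0,0,0,0]' | grep -E "tcp|force";python3 -m inch '[0,0,-0.1,0, 0,0,0,0]' | grep -E "tcp|force"
```

```text
tcp_pos: [0.471, 0.0771, 0.0854]
force: [-1.8, 0.2, 2.2]
tcp_pos: [0.4715, 0.0771, 0.0844]
force: [-0.4, -0.3, 0.0]
```

```bash
python3 -m inch '[0,0,-0.1,0, 0,0,0,0]' | grep -E "tcp|force";python3 -m inch '[0,0,-0.1,0, 0,0,0,0]' | grep -E "tcp|force"
```

```text
tcp_pos: [0.4715, 0.0771, 0.0834]
force: [0.1, 0.3, 0.6]
tcp_pos: [0.4711, 0.0771, 0.0824]
force: [0.3, 0.4, 0.2]
```

```bash
python3 -m inch '[0,0,1,0, 0,0,2.5,0, 0,0,2.5,0, 2.9,-1.95,0,0, 2.9,-1.95,0,0, 2.9,-1.95,0,0, 2.9,-1.95,0,0, 2.9,-1.9,0,0, 2.9,-1.9,0,0, 0,0,0,0, 0,0,0,0]' | grep -E "t:|tcp|force"
python3 chk.py t3
```

```text
t: 35.08
tcp_pos: [0.6439, -0.0385, 0.1426]
tool_rot: [-0.011, 1.0, 0.0, -0.001]
force: [-0.8, -0.4, 0.3]
a [0.098, 0.0985, 0.0983, 0.0986, 0.0984, 0.0974]
b [0.4892, 0.4929, 0.4939, nan, nan, nan]
c [0.5916, 0.6126, 0.6256, 0.6369, 0.6473, 0.6545]
d [nan, nan, nan, nan, nan, nan]
boss 0.551475560387533
lid 0.5516610893441476
  return _methods._mean(a, axis=axis, dtype=dtype,
  ret = ret.dtype.type(ret / rcount)
```

View pics/t3.png

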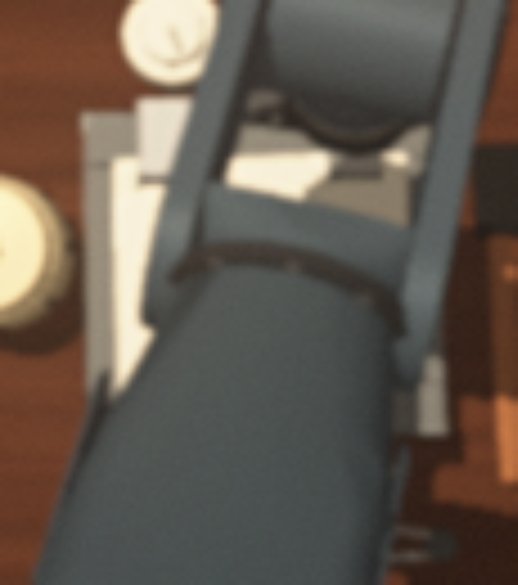

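The arm hides c and d from here, so I check them later (the a–c pair is already confirmed). Now clip_b.

```bash
python3 -m inch '[0,0,-1,0, 0,0,-1,0, 0,0,-0.5,0, 0,0,-0.3,0, 0,0,0,0]' | grep -E "tcp|force"; python3 -m inch '[0,0,-0.2,0, 0,0,-0.2,0, 0,0,-0.2,0, 0,0,0,0]' | grep -E "tcp|force"
```

```text
tcp_pos: [0.6449, -0.0389, 0.1142]
force: [0.1, 0.5, -0.1]
tcp_pos: [0.645, -0.039, 0.1086]
force: [-0.1, -0.2, 0.4]
```

```bash
python3 -m inch '[0,0,-0.2,0, 0,0,-0.2,0, 0,0,0,0]' | grep -E "tcp|force";python3 -m inch '[0,0,-0.2,0, 0,0,-0.2,0, 0,0,0,0]' | grep -E "tcp|force"
```

```text
tcp_pos: [0.6455, -0.039, 0.1049]
force: [0.3, -0.5, 3.8]
tcp_pos: [0.6461, -0.0391, 0.1012]
force: [0.3, 0.5, 6.5]
```

```bash
python3 -m inch '[0,0,-0.2,0, 0,0,-0.2,0, 0,0,0,0]' | grep -E "tcp|force";python3 -m inch '[0,0,-0.2,0, 0,0,-0.2,0, 0,0,0,0]' | grep -E "tcp|force"
```

```text
tcp_pos: [0.6472, -0.0392, 0.098]
force: [1.4, -0.1, 7.7]
tcp_pos: [0.6482, -0.0393, 0.0945]
force: [2.7, 0.2, 8.7]
```

```bash
python3 -m inch '[-0.05,0,-0.2,0, -0.05,0,-0.2,0, 0,0,0,0]' | grep -E "tcp|force";python3 -m inch '[0,0,-0.1,0, 0,0,-0.1,0, 0,0,0,0]' | grep -E "tcp|force"
```

```text
tcp_pos: [0.6476, -0.0394, 0.0905]
force: [3.9, 0.3, 7.8]
tcp_pos: [0.6472, -0.0394, 0.0881]
force: [3.0, 0.1, 5.8]
```

```bash
python3 -m inch '[0,0,-0.1,0, 0,0,0,0]' | grep -E "tcp|force";python3 -m inch '[0,0,-0.1,0, 0,0,0,0]' | grep -E "tcp|force"
```

```text
tcp_pos: [0.6462, -0.0393, 0.0865]
force: [3.2, 0.2, 3.6]
tcp_pos: [0.6427, -0.0387, 0.0837]
force: [0.4, -0.2, 0.2]
```

Snapped. One more small probe, then up and away to the side, so that the top camera sees everything.

```bash
python3 -m inch '[0,0,-0.05,0, 0,0,0,0]' | grep -E "tcp|force"; python3 -m inch '[0,0,1,0, 0,0,3,0, 0,0,4,0, 0,-3,2,0, 0,-4,0,0, 0,-4,0,0, -1,-4,0,0, -2,-4,0,0, -2,-4,0,0, 0,0,0,0]' | grep -E "t:|tcp|force"
python3 chk.py t4
```

```text
tcp_pos: [0.6424, -0.0386, 0.0829]
force: [-0.4, -0.5, 0.3]
t: 40.5
tcp_pos: [0.5926, -0.2721, 0.1847]
tool_rot: [-0.009, 1.0, -0.0, 0.0]
force: [0.2, 0.2, 0.8]
a [0.0997, 0.0982, 0.0977, 0.0985, 0.0987, 0.0985]
b [0.0987, 0.0982, 0.0989, 0.0993, 0.0992, 0.099]
c [0.0981, 0.0993, 0.0992, 0.099, 0.0991, 0.0974]
d [0.0992, 0.0992, 0.099, 0.0995, 0.0987, 0.0983]
boss 0.10181690175089053
lid 0.09370441715621147
```

View pics/t4.png

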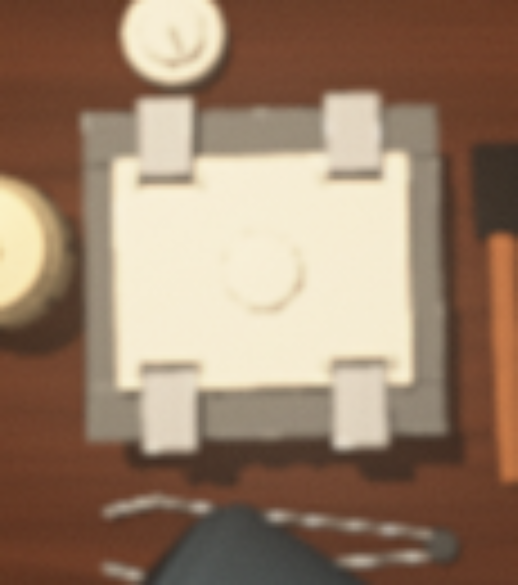

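All four flaps are level (about 0.099), the lid has not moved (0.0937), the bystanders look unmoved and the arm is clear. I hand in.

```bash
python3 -m inch '[0,0,0,0, 0,0,0,0]' | grep -E "t:|force"; python3 -c "
from station import job
print(job.sign_off())"
```

```text
t: 40.8
tool_rot: [-0.012, 1.0, 0.0, 0.0]
force: [-0.1, -0.3, -0.1]
the job is handed in; nothing more can be done
None
```

The dough box is closed: I pressed the lid home, then snapped the clips in the order a, c (diagonal), d, b, and handed in at about 41 s. No verdict was reported.

- **Forces:** The lid slid about 7 mm at about 11 N. I stopped at 18.5 N down (about 19 N in total), when the steep rise showed it was home. The clips peaked at about 9 N down, and each then dropped to almost nothing as it snapped. These are readings at the end of each step, so short peaks in between were not seen.
- **Last top view:** All four flaps are level at 0.098–0.100 m along their length. The lid is at 0.0937 m, the same as after the pressing. The arm is clear and the force reads about 0.
- **Bystanders:** Those near the box looked unmoved by eye; I did not measure them. The oil bottle, pepper mill and dough pans were outside the final picture, and the arm did not press near them.
- **Disagreement:** The shut fingertips turned out to be about 18 mm behind the reported TCP, not 19 mm ahead of it as stated. The wrist and side cameras both showed this, and the contact height on the boss confirmed it, so I went by feel and by the cameras.
- **Unseen for a while:** Clip d was hidden by the arm while I pressed b, and I confirmed it only in the last view.

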